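# Hold a gearbox end cover on its guide pins, just clear of the joint

### The job

Take the gearbox end cover by its hub and bring it over the housing so that its nose and side holes slip over the two guide pins and all five holes stand over the threaded holes. Lower it gently to about 1 cm above the joint face without letting it touch the face, and finish there, still holding it level and steady with your gripper alone, so that I can slip the shims in underneath and start the bolts. Leave the bolts and the gear lying where they are.

Things in the scene. Friction and masses are not known exactly. Their poses are not given: they have to be found in the camera images.
- end_cover: Loose aluminium cover, about 0.4 kg, joint face down on the bench: plate 8 mm thick, about 140 x 115 mm, five ears with 10 mm through holes, ribs up to 13 mm; in the middle a round hub, 40 mm in diameter, straight from 17 to 46 mm above the underside, hex plug to 56 mm; grip it in any direction. Origin: centre of the flat underside, z up, +x to the ear farthest out (nose). Fits one way round only.
- housing: Cast aluminium gearbox end, fixed to the bench: foot 140 x 112 x 12 mm, round body 84 mm in diameter with a bearing in its bore, five bolt columns; flat joint face 70 mm up with the cover's outline and hole pattern. Origin: on the bench under the bore axis, z up, +x to the column farthest out (nose). The cover belongs over it with the same axes. Two holes carry guide pins.
- joint_face (a point): Centre of the housing's joint face, on the bore axis, 70 mm above the bench; axes as the housing.
- pin_nose (a point): Tip of the smooth steel guide pin in the housing's nose hole, (70, 0, 98) mm from the housing's origin: 6 mm in diameter, 28 mm above the joint face, the top 6 mm tapered.
- pin_side (a point): Tip of the other guide pin, of the same size, in the side hole opposite, (-41, 29, 98) mm from the housing's origin.
- thread_left (a point): Mouth of the open threaded hole 'left' in the housing's joint face, at (12, 48.5) mm in x, y and 70 mm up from the housing's origin.
- thread_back (a point): Mouth of the open threaded hole 'back' in the housing's joint face, at (-20, -46) mm in x, y and 70 mm up from the housing's origin.
- thread_right (a point): Mouth of the open threaded hole 'right' in the housing's joint face, at (32, -38.5) mm in x, y and 70 mm up from the housing's origin.
- hole_nose (a point): Centre of the cover's 'nose' hole at the underside of the plate, at (70, 0) mm in x, y of the cover.
- hole_side (a point): Centre of the cover's 'side' hole at the underside of the plate, at (-41, 29) mm in x, y of the cover.
- hole_left (a point): Centre of the cover's 'left' hole at the underside of the plate, at (12, 48.5) mm in x, y of the cover.
- hole_back (a point): Centre of the cover's 'back' hole at the underside of the plate, at (-20, -46) mm in x, y of the cover.
- hole_right (a point): Centre of the cover's 'right' hole at the underside of the plate, at (32, -38.5) mm in x, y of the cover.
- bolt_a: One of three loose M8 flange bolts, about 40 mm long, lying ready on the bench at the right; leave it alone.
- bolt_b: The second flange bolt, as the first; leave it alone.
- bolt_c: The third flange bolt, as the first; leave it alone.
- main_drive_gear: Loose steel drive gear, 95 mm across and 54 mm high, standing on the bench behind the work; leave it alone.

How it is judged:
On the way:
1. the cover is lifted off the bench in the gripper, its joint face higher than the tips of the guide pins (height (world z) of end_cover above 0.099 m and contact force between end_cover and the fingers above 2 N), for 0.2 s.
At the end, for the whole second after the job is handed in: Still held by the fingers, at rest, level within 0.05 rad, underside 5 to 16 mm above the joint face, every hole within 3.5 mm of its place over the housing, both pins in their holes, less than 6 N on housing and pins; bolts and gear within 15 mm of where they were (z of end_cover in the frame of joint_face between 0.005 and 0.016 m and horizontal distance between hole_nose and pin_nose below 0.0035 m and horizontal distance between hole_side and pin_side below 0.0035 m and horizontal distance between hole_left and thread_left below 0.0035 m and horizontal distance between hole_back and thread_back below 0.0035 m and horizontal distance between hole_right and thread_right below 0.0035 m and angle between end_cover's own z axis and vertical below 0.05 rad and contact force between end_cover and the fingers above 2 N and contact force between end_cover and housing below 6 N and linear speed of end_cover below 0.01 m/s and angular speed of end_cover below 0.1 rad/s and distance of each of bolt_a, bolt_b, bolt_c, main_drive_gear from where it was at the start of the episode below 0.015 m); the arm keeps its last pose, push and grip.
It fails at once if the cover touches down on the joint face (z of end_cover in the frame of joint_face below 0.0015 m and horizontal distance between end_cover and joint_face below 0.06 m).
It fails at once if the cover is pressed on the housing or its pins with more than 30 N (contact force between end_cover and housing above 30 N).
It fails at once if a bolt is disturbed (distance of any of bolt_a, bolt_b, bolt_c from where it was at the start of the episode above 0.03 m).
It fails at once if the gear is disturbed (distance of main_drive_gear from where it was at the start of the episode above 0.03 m).
It also fails if it takes over 38 s, if anything falls off the work surface, if the arm or the gripper's body presses on something with over 40 N, if the wrist force passes 120 N, or if a joint passes its speed limit or range.

### The arm

A 6-joint arm with a two-finger parallel gripper is mounted at the origin on a cart in front of the work surface, level with it; the furniture and walls round the work are solid. World frame = base frame: x ahead of the robot, y to its left, z up, the work surface at z = 0. Lengths are in m, angles in rad, forces in N, time in s.
With the tool pointing down it reaches from about 0.25 to 0.775 m from the base axis. Payload 4 kg.
Tool frame: the origin (TCP) lies at the very end of the fingers, on their centre line; the grasp point (between the pads) lies 19 mm behind it (r.tcp_to_grasp is the distance from the TCP to the grasp point, in m); z points along the fingers, y is the line along which they close (so a half turn about z gives the same grasp; the last joint's range is limited). The gripper opens to 94 mm and grips with 3 to 60 N. Pads are 16 mm wide; open, the fingers measure 119 mm over their backs; the gripper's body (75 mm by 177 mm) begins 78 mm behind the grasp point.
Start: joints at [-1.428, 0.087, 1.371, -0, 1.684, -0.103], TCP at [0.134, -0.533, 0.206] pointing down, gripper open.
Joint ranges: [-3.1, 3.1], [-0.76, 2.03], [0.27, 2.55], [-1.08, 4.22], [0.17, 2.65], [-2.57, 2.57]. Speed limits (rad/s): [2.79, 2.79, 3.14, 3.14, 3.14, 3.14].

### API

Orientations are given as a unit quaternion [x, y, z, w].
In Python, from workcell import r, capture, get_calibration, workorder, spot_in gives the robot as it stands. The module is installed in compiled form; this text tells all that it offers.
- The arm moves only by the shell command python3 -m creep 'ROWS' [FORCE]. ROWS is a JSON object of lists of equal length, an entry for each row: "dp": the shift along the world's x, y, z as a fraction of full scale, a list of three; "angular": the turn, a rotation vector about the world's x, y, z as a fraction of full scale, a list of three; "gripper": the closure, from 0 (fully open) to 1 (shut). In form: {"dp": [[x, y, z], ...], "angular": [[wx, wy, wz], ...], "gripper": [gripper, ...]}. A call has 1 to 5 rows; each row shifts and turns the commanded pose from where the row before left it; what a row does not reach is not made up. Full scale, the value 1, is 800 mm for a shift and 360 degrees for a turn. A row lasts 1/12 s, in which the tool goes at most 41.7 mm and 7.16 degrees, less where a joint would pass 70% of its speed; a pose out of reach is approached as far as the arm can. A call with a number of a shift or a turn outside -1 to 1 is refused whole. A call with a gripper value outside its range is refused whole. The fingers move at their own pace and stop on an object; FORCE is the grip in N (left out, the last holds). Time passes only in rows, so rows that do not move let the fingers close. It gives the time, the measured TCP pose, the force, the opening and the grip force at its end, in the units of the state.
- r.read_state(): the state, without advancing time (a new reading comes with each control period).
- capture(name): name is "scene" or "side" or "wrist"; returns the picture (480x640x3 uint8, red, green, blue); there is no depth.
- get_calibration(name): a dict with "camera_matrix" (3x3 intrinsics, pixels), "k1" (the pictures are not rectified: a ray, as slopes to the right and down, at radius r is drawn at 1 + k1 r^2 times it, then the intrinsics apply), "xyz" and "attitude" of the camera in the world. Camera axes: x right, y up, looking along -z (the intrinsics and any distortion apply to the point x, -y, -z); pixel columns grow to the right and rows downward; lengths in m; the calibration is good to about 2 mm. A picture is of the moment at which its call begins: read the wrist's pose just before it. get_calibration takes no time and is no camera call; for the wrist camera it gives the pose at the moment of the call.
- workorder.finish_job(): hands the job in; it is judged then, once.
Trained networks look in the newest picture that a camera, given by its name, has taken for a name from the list of things; names that differ only in an ending like _2 or _b are one class to them, and where a whole thing is asked for, a point or a joint stands for the part that bears it (a point fixed in the world has none). Each returns a list of dicts, best first, with "confidence" (0 to 1); they miss things now and then, are a little off and sometimes report something else, mostly with a low value. They report only what shows in the picture. A call takes as long as a camera call.
- spot_in(camera, target): "at" ([x, y, z] in m, in the coordinates of the camera as it stood for that picture, good to about 4 mm: the middle of the surface that is visible of it).
The state is a dict: "t": time; "joint_pos": joint angles; "joint_velocities": joint speeds; "joint_torque": joint torques, N m; "tool_pos": TCP position; "tool_rot": TCP orientation; "ft_force": force on the tool from outside, world axes, zero at the start; "wrist_torque": the same for the moment, N m; "finger_gap": finger opening in m; "gripper_force": force on a finger pad.
Only numpy, scipy, OpenCV 4.12 (cv2) and the standard library are available. Lean on these libraries where they do the work, as an engineer would, in place of code of your own. Each camera call takes 0.05 s, during which the arm holds its last target. There are 200 camera calls.

## Working session

There is one attempt and no reset: what is moved stays moved. The work goes in short steps, Python scripts to look and compute and a shell command to move; the robot and the scene stay as the last step left them, time stands still between calls to the robot, and variables do not carry over. Pictures are saved under pics/ and viewed, at most 10 in all, crops included, and the job is handed in when it is done.

```bash
mkdir -p pics; cat > h.py <<'E'
import numpy as np, cv2
from scipy.spatial.transform import Rotation as R
from workcell import r, capture, get_calibration, workorder, spot_in
def cam(c):
    K=np.array(c["camera_matrix"]);a=np.array(c["attitude"])
    M=R.from_quat(a).as_matrix() if a.size==4 else (R.from_euler('xyz',a).as_matrix() if a.size==3 else a.reshape(3,3))
    return K,c["k1"],np.array(c["xyz"]),M
def proj(c,P):
    K,k,t,M=cam(c);p=(np.atleast_2d(P)-t)@M
    s=np.c_[p[:,0]/-p[:,2],-p[:,1]/-p[:,2]];s=s*(1+k*(s**2).sum(1,keepdims=True))
    return s@np.diag([K[0,0],K[1,1]])+[K[0,2],K[1,2]]
def back(c,uv,z):
    K,k,t,M=cam(c);d=(np.atleast_2d(uv)-[K[0,2],K[1,2]])/[K[0,0],K[1,1]];s=d.copy()
    for _ in range(20): s=d/(1+k*(s**2).sum(1,keepdims=True))
    ray=np.c_[s[:,0],-s[:,1],-np.ones(len(s))]@M.T
    return t+ray*((z-t[2])/ray[:,2])[:,None]
def spots(name,c,things,n=1):
    K,k,t,M=cam(c)
    for th in things:
        for q in spot_in(name,th)[:n]:
            w=M@np.array(q["at"])+t; print(name,th,round(q["confidence"],2),w.round(4),proj(c,w)[0].round(0))
def snap(name,fn):
    c=get_calibration(name);im=capture(name);cv2.imwrite("pics/"+fn,im[:,:,::-1]);return c,im
NAMES=["nose","side","left","back","right"]
HP=np.array([[70,0],[-41,29],[12,48.5],[-20,-46],[32,-38.5]])/1000
E
python3 - <<'E'
from h import *
print(get_calibration("scene"))
for n in("scene","side","wrist"):
    c,im=snap(n,n+"0.png")
    spots(n,c,["end_cover","housing","pin_nose","pin_side","hole_nose","hole_side","hole_left","hole_back","hole_right"])
    if n=="scene": spots(n,c,["bolt_a","main_drive_gear"],3)
print(r.read_state()["t"])
a=np.hstack([cv2.resize(cv2.imread(f"pics/{n}0.png"),(400,300)) for n in("side","wrist")])
cv2.imwrite("pics/sw0.png",a)
E
```

```text
{'camera_matrix': array([[525.53579012,   0.        , 318.96568901],
       [  0.        , 525.53579012, 238.6190779 ],
       [  0.        ,   0.        ,   1.        ]]), 'k1': -0.13581849428665427, 'xyz': array([0.15777013, 0.46786257, 0.70595184]), 'attitude': array([-0.12899482,  0.32800996,  0.87933337, -0.32022276])}
scene end_cover 0.58 [0.496  0.2028 0.0072] [271. 333.]
scene housing 0.91 [0.4129 0.0296 0.0494] [383. 275.]
scene pin_nose 0.9 [0.4136 0.0269 0.0516] [384. 273.]
scene pin_side 0.75 [0.4133 0.0278 0.0496] [384. 274.]
scene hole_side 0.86 [0.4918 0.2026 0.0088] [273. 334.]
scene hole_back 0.82 [0.4929 0.2055 0.009 ] [271. 335.]
scene hole_right 0.94 [0.493  0.2037 0.0054] [272. 335.]
scene bolt_a 0.61 [ 0.3754 -0.1187  0.004 ] [448. 249.]
scene bolt_a 0.56 [ 0.4269 -0.1185  0.0087] [424. 234.]
scene main_drive_gear 0.89 [ 0.6655 -0.0762  0.0118] [307. 186.]
scene main_drive_gear 0.2 [0.4959 0.2037 0.0046] [271. 334.]
side end_cover 0.59 [0.5045 0.2094 0.0094] [359. 338.]
side housing 0.66 [0.4348 0.0316 0.0544] [365. 245.]
side pin_nose 0.95 [0.4362 0.0288 0.0495] [363. 245.]
side pin_side 0.8 [0.4364 0.0295 0.0464] [363. 246.]
side hole_nose 0.69 [0.436  0.0335 0.0519] [364. 246.]
side hole_side 0.92 [0.5118 0.2039 0.0096] [355. 336.]
side hole_left 0.73 [0.507  0.2067 0.005 ] [357. 338.]
side hole_back 0.84 [0.5075 0.202  0.0063] [356. 336.]
side hole_right 0.96 [0.5085 0.207  0.007 ] [357. 338.]
1.6
```

View pics/scene0.png

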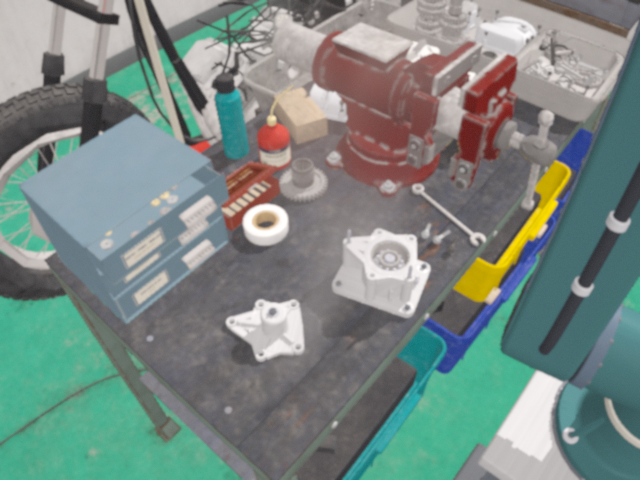

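View pics/sw0.png

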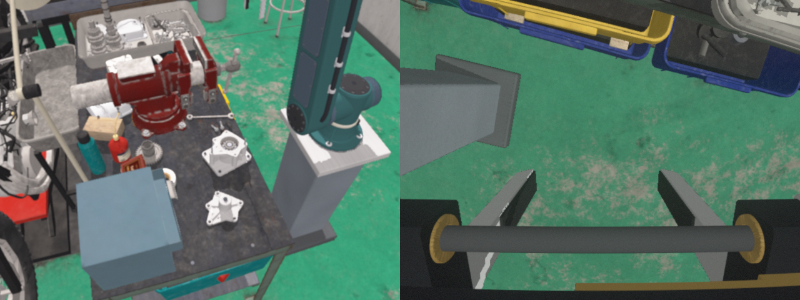

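The scene shows the cover at about (271,330), the housing at (385,270), the bolts near (433,235), the gear at (303,180) and a red vice behind. I'll enlarge both parts to get the hole patterns.

```bash
python3 - <<'E'
from h import *
c=get_calibration("scene")
im=cv2.imread("pics/scene0.png")
a=cv2.resize(im[290:370,215:315],(500,400),interpolation=cv2.INTER_CUBIC)
b=cv2.resize(im[220:325,325:440],(438,400),interpolation=cv2.INTER_CUBIC)
cv2.imwrite("pics/crop0.png",cv2.resize(np.hstack([a,b[:,:300+138]]),None,fx=.85,fy=.85))
for n,p in dict(vicefoot=(390,187),viceleft=(335,160),vicelow=(462,185),wrench=(480,240)).items(): print(n,back(c,p,0).round(3), back(c,p,.1).round(3))
print(get_calibration("side")["xyz"],get_calibration("wrist")["xyz"],r.read_state()["tool_pos"],R.from_quat(r.read_state()["tool_rot"]).as_matrix().round(2))
E
```

```text
vicefoot [[ 0.548 -0.187  0.   ]] [[ 0.493 -0.095  0.1  ]]
viceleft [[ 0.683 -0.182  0.   ]] [[ 0.608 -0.09   0.1  ]]
vicelow [[ 0.442 -0.284  0.   ]] [[ 0.401 -0.177  0.1  ]]
wrench [[ 0.343 -0.178  0.   ]] [[ 0.317 -0.086  0.1  ]]
[0.68543959 0.63659544 0.88654187] [ 0.20301351 -0.51667506  0.38492894] [ 0.1338131  -0.53348598  0.20549976] [[ 0.97  0.24  0.  ]
 [ 0.24 -0.97 -0.  ]
 [-0.    0.   -1.  ]]
```

View pics/crop0.png

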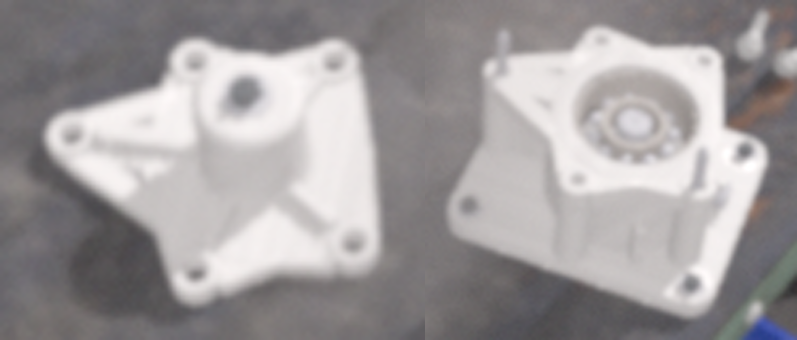

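Crop: the cover's nose hole is at crop (72,133), with the other ears at (195,62), (335,62), (353,242) and (193,273). The housing's nose pin tip is at (504,32) and its side pin tip at (702,150), with open holes at (577,180), (705,60) and (600,38). I'll fit poses to these.

```bash
cat >> h.py <<'E'
def fit2(P,W):
    P=np.asarray(P);W=np.asarray(W)[:,:2];z=(P-P.mean(0))@[1,1j];w=(W-W.mean(0))@[1,1j]
    a=np.angle(np.vdot(z,w));s=abs(np.vdot(z,w))/np.vdot(z,z).real
    M=np.array([[np.cos(a),-np.sin(a)],[np.sin(a),np.cos(a)]]);t=W.mean(0)-M@P.mean(0)
    return t,a,s,1e3*np.linalg.norm(P@M.T+t-W,axis=1)
E
python3 - <<'E'
from h import *
c=get_calibration("scene")
cv=np.array([(72,133),(353,242),(193,273),(335,62),(195,62)])/4.25+[215,290]
t,a,s,e=fit2(HP,back(c,cv,.008));print("cover",t.round(4),np.degrees(a).round(1),s.round(3),e.round(1))
f=lambda p:(np.array(p,float)-[425,0])/3.238+[325,220]
W=np.vstack([back(c,f([(504,32),(702,150)]),.098),back(c,f([(577,180),(705,60),(600,38)]),.07)])
t,a,s,e=fit2(HP,W);print("housing",t.round(4),np.degrees(a).round(1),s.round(3),e.round(1))
W=back(c,f([(495,68),(699,188),(577,180),(705,60),(600,38)]),.07)
t,a,s,e=fit2(HP,W);print("housing base",t.round(4),np.degrees(a).round(1),s.round(3),e.round(1))
E
```

```text
cover [0.4971 0.1912] 31.2 1.002 [0.4 0.6 0.9 0.3 0.3]
housing [0.4194 0.0052] 15.6 1.008 [0.5 1.4 0.8 0.9 1.3]
housing base [0.4198 0.0052] 15.9 1.03 [3.  2.3 0.9 1.1 1.1]
```

```bash
python3 - <<'E'
from h import *
c=get_calibration("scene");d=get_calibration("side")
print("box base corners",back(c,[(125,318),(228,235)],0).round(3))
p=back(c,[(125,318)],0)[0]
for z in(.15,.2,.25,.3,.35): print(z,proj(c,[[p[0],p[1],z],[.6,-.25,z],[.45,-.25,z]]).round(0).tolist(),"side",proj(d,[[p[0],p[1],z],[.6,-.25,z],[.45,-.25,z]]).round(0).tolist())
print(r.read_state()["finger_gap"])
E
```

```text
box base corners [[0.7   0.334 0.   ]
 [0.701 0.102 0.   ]]
0.15 [[94.0, 260.0], [393.0, 98.0], [463.0, 130.0]] side [[265.0, 399.0], [253.0, 138.0], [319.0, 125.0]]
0.2 [[81.0, 236.0], [395.0, 75.0], [469.0, 106.0]] side [[261.0, 386.0], [251.0, 120.0], [318.0, 107.0]]
0.25 [[68.0, 210.0], [397.0, 50.0], [474.0, 80.0]] side [[257.0, 371.0], [248.0, 101.0], [318.0, 88.0]]
0.3 [[53.0, 181.0], [400.0, 23.0], [480.0, 52.0]] side [[252.0, 354.0], [245.0, 80.0], [317.0, 67.0]]
0.35 [[38.0, 149.0], [402.0, -6.0], [486.0, 22.0]] side [[247.0, 335.0], [241.0, 58.0], [317.0, 45.0]]
0.09432585903228599
```

```bash
python3 -m creep '{"dp":[[0,0,0.05],[0,0,0.05],[0,0,0.05],[0,0,0.05],[0,0,0.05]],"angular":[[0,0,0.0195],[0,0,0.0195],[0,0,0.0195],[0,0,0.0195],[0,0,0.0195]],"gripper":[0,0,0,0,0]}'
python3 -m creep '{"dp":[[0.027,0.039,0],[0.027,0.039,0],[0.027,0.039,0],[0.027,0.039,0],[0.027,0.039,0]],"angular":[[0,0,0.0195],[0,0,0.0195],[0,0,0.0195],[0,0,0.0195],[0,0,0.0195]],"gripper":[0,0,0,0,0]}'
```

```text
t: 2.02
tool_pos: [0.1338, -0.533, 0.4076]
tool_rot: [0.908, 0.419, -0.0, 0.0]
ft_force: [0.9, -1.2, 0.5]
finger_gap: 0.0943
gripper_force: 0.0
t: 2.43
tool_pos: [0.2424, -0.3761, 0.4057]
tool_rot: [0.74, 0.673, 0.0, 0.0]
ft_force: [0.8, -0.3, 0.0]
finger_gap: 0.0936
gripper_force: 0.0
```

```bash
python3 -m creep '{"dp":[[0.027,0.039,0],[0.027,0.039,0],[0.027,0.039,0],[0.027,0.039,0]],"angular":[[0,0,0.0195],[0,0,0.0195],[0,0,0.0195],[0,0,0]],"gripper":[0,0,0,0]}' | head -2
python3 -m creep '{"dp":[[0.019,0.047,0],[0.019,0.047,0],[0.019,0.047,0],[0.019,0.047,0]],"angular":[[0,0,0],[0,0,0],[0,0,0],[0,0,0]],"gripper":[0,0,0,0]}' |head -2
python3 -m creep '{"dp":[[0.019,0.047,0],[0.019,0.047,0],[0.019,0.047,0],[0.019,0.047,0]],"angular":[[0,0,0],[0,0,0],[0,0,0],[0,0,0]],"gripper":[0,0,0,0]}' |head -2
python3 -m creep '{"dp":[[0.0084,0.0254,-0.0368],[0.0084,0.0254,-0.0368],[0.0084,0.0254,-0.0368],[0.0084,0.0254,-0.0368]],"angular":[[0,0,0],[0,0,0],[0,0,0],[0,0,0]],"gripper":[0,0,0,0]}' |head -2
python3 -m creep '{"dp":[[0.0084,0.0254,-0.0368],[0.0084,0.0254,-0.0368],[0.0084,0.0254,-0.0368],[0,0,0],[0,0,0]],"angular":[[0,0,0],[0,0,0],[0,0,0],[0,0,0],[0,0,0]],"gripper":[0,0,0,0,0]}'
python3 - <<'E'
from h import *
c,im=snap("wrist","w1.png")
t=np.array([.4971,.1912]);a=np.radians(31.2);M=np.array([[np.cos(a),-np.sin(a)],[np.sin(a),np.cos(a)]])
uv=proj(c,np.c_[HP@M.T+t,np.full(5,.008)]);print(uv.round(0).tolist(),proj(c,[t[0],t[1],.056]).round(0))
for p in uv: cv2.circle(im,tuple(int(x) for x in p),9,(255,0,0),1)
cv2.imwrite("pics/w1o.png",im[:,:,::-1])
E
```

```text
t: 2.77
tool_pos: [0.3288, -0.2509, 0.4058]
t: 3.1
tool_pos: [0.3892, -0.1003, 0.4058]
t: 3.43
tool_pos: [0.45, 0.0503, 0.4059]
t: 3.77
tool_pos: [0.4769, 0.1308, 0.2867]
t: 4.18
tool_pos: [0.4956, 0.1905, 0.1972]
tool_rot: [0.606, 0.796, -0.002, -0.001]
ft_force: [0.2, 0.9, 1.2]
finger_gap: 0.0937
gripper_force: 0.0
[[391.0, 193.0], [267.0, 195.0], [316.0, 159.0], [311.0, 263.0], [361.0, 242.0]] [[318. 224.]]
```

View pics/w1o.png

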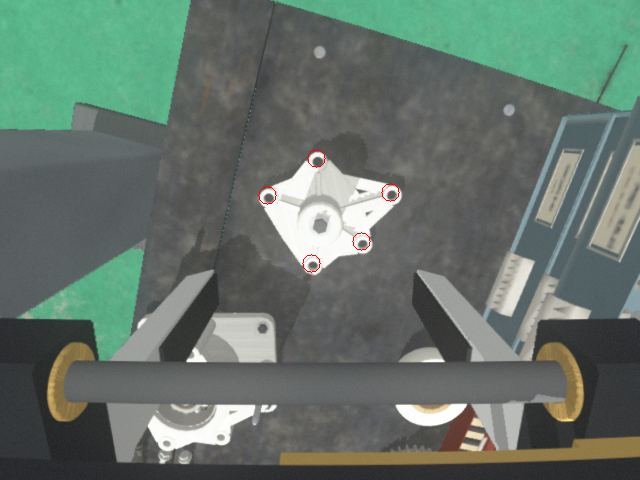

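The predicted circles fall within about 2 px of the holes, e.g. nose (391,195) and back (312,265), so the cover pose is confirmed to 1–2 mm. I'll descend over the hub.

```bash
python3 -m creep '{"dp":[[0.0015,0,-0.044],[0,0,-0.044],[0,0,-0.044],[0,0,-0.044],[0,0,0]],"angular":[[0,0,0],[0,0,0],[0,0,0],[0,0,0],[0,0,0]],"gripper":[0.2,0.2,0.2,0.2,0.2]}'
python3 -m creep '{"dp":[[0,0,0],[0,0,0]],"angular":[[0,0,0],[0,0,0]],"gripper":[0.2,0.2]}'
```

```text
t: 4.65
tool_pos: [0.4944, 0.1881, 0.0537]
tool_rot: [0.607, 0.795, -0.004, -0.003]
ft_force: [-1.1, 0.3, -2.6]
finger_gap: 0.0755
gripper_force: 0.0
t: 4.82
tool_pos: [0.5006, 0.1904, 0.0625]
tool_rot: [0.607, 0.795, 0.002, 0.002]
ft_force: [1.4, -0.2, 0.7]
finger_gap: 0.0752
gripper_force: 0.0
```

```bash
python3 -m creep '{"dp":[[0,0,-0.008],[0,0,-0.01],[0,0,-0.01],[0,0,-0.01],[0,0,-0.007]],"angular":[[0,0,0],[0,0,0],[0,0,0],[0,0,0],[0,0,0]],"gripper":[0.2,0.2,0.2,0.2,0.2]}'
python3 -m creep '{"dp":[[0,0,-0.003],[0,0,0],[0,0,0]],"angular":[[0,0,0],[0,0,0],[0,0,0]],"gripper":[0.2,0.2,0.2]}'
```

```text
t: 5.23
tool_pos: [0.4975, 0.1902, 0.0215]
tool_rot: [0.606, 0.795, -0.0, -0.0]
ft_force: [0.0, -0.6, -0.6]
finger_gap: 0.075
gripper_force: 0.0
t: 5.48
tool_pos: [0.4979, 0.1904, 0.02]
tool_rot: [0.606, 0.795, -0.0, -0.0]
ft_force: [-0.2, 0.1, -0.2]
finger_gap: 0.0754
gripper_force: 0.0
```

```bash
python3 -m creep '{"dp":[[0,0,-0.0025],[0,0,0],[0,0,0],[0,0,0],[0,0,0]],"angular":[[0,0,0],[0,0,0],[0,0,0],[0,0,0],[0,0,0]],"gripper":[0.4,0.5,0.6,0.7,0.7]}' 40
python3 -m creep '{"dp":[[0,0,0],[0,0,0],[0,0,0],[0,0,0]],"angular":[[0,0,0],[0,0,0],[0,0,0],[0,0,0]],"gripper":[0.8,0.8,0.8,0.8]}'
```

```text
t: 5.9
tool_pos: [0.4982, 0.1904, 0.0185]
tool_rot: [0.606, 0.795, 0.0, 0.0]
ft_force: [0.3, -0.1, -0.2]
finger_gap: 0.0454
gripper_force: 0.0
t: 6.23
tool_pos: [0.4984, 0.1904, 0.0184]
tool_rot: [0.606, 0.795, 0.0, 0.0]
ft_force: [1.5, -0.7, -0.2]
finger_gap: 0.0388
gripper_force: 40.0
```

```bash
python3 -m creep '{"dp":[[0,0,0.01],[0,0,0.025],[0,0,0.035],[0,0,0.035],[0,0,0.03]],"angular":[[0,0,0],[0,0,0],[0,0,0],[0,0,0],[0,0,0]],"gripper":[0.8,0.8,0.8,0.8,0.8]}'
python3 -m creep '{"dp":[[0,0,0.02],[0,0,0.01],[0,0,0],[0,0,0]],"angular":[[0,0,0],[0,0,0],[0,0,0],[0,0,0]],"gripper":[0.8,0.8,0.8,0.8]}'
```

```text
t: 6.65
tool_pos: [0.497, 0.1901, 0.1268]
tool_rot: [0.606, 0.795, -0.001, -0.001]
ft_force: [0.2, 0.2, -4.7]
finger_gap: 0.0391
gripper_force: 40.0
t: 6.98
tool_pos: [0.4973, 0.1901, 0.1491]
tool_rot: [0.606, 0.795, -0.001, -0.001]
ft_force: [0.2, -0.1, -3.8]
finger_gap: 0.0391
gripper_force: 40.0
```

```bash
python3 -m creep '{"dp":[[-0.005,-0.0115,0],[-0.01,-0.023,0],[-0.0145,-0.035,0],[-0.0195,-0.0465,0]],"angular":[[0,0,-0.003],[0,0,-0.006],[0,0,-0.0063],[0,0,-0.0063]],"gripper":[0.8,0.8,0.8,0.8]}'
python3 -m creep '{"dp":[[-0.0195,-0.0465,0],[-0.0145,-0.035,0],[-0.01,-0.023,0],[-0.0045,-0.0115,0]],"angular":[[0,0,-0.0063],[0,0,-0.0063],[0,0,-0.006],[0,0,-0.003]],"gripper":[0.8,0.8,0.8,0.8]}'
python3 -m creep '{"dp":[[0,0,0],[0,0,0],[0,0,0],[0,0,0]],"angular":[[0,0,0],[0,0,0],[0,0,0],[0,0,0]],"gripper":[0.8,0.8,0.8,0.8]}'
python3 - <<'E'
from h import *
cs,ims=snap("scene","s2.png");cd,imd=snap("side","d2.png");cw,imw=snap("wrist","w2.png")
a=cv2.resize(ims[180:320,310:460],(428,400),interpolation=cv2.INTER_CUBIC)
cal=proj(cd,[.42,.005,.11])[0].astype(int);print(cal)
b=cv2.resize(imd[cal[1]-55:cal[1]+55,cal[0]-51:cal[0]+51],(371,400),interpolation=cv2.INTER_CUBIC)
cv2.imwrite("pics/c2.png",np.hstack([a,b])[:,:,::-1])
s=r.read_state();print(s["t"],s["tool_pos"],R.from_quat(s["tool_rot"]).as_matrix().round(4))
E
```

```text
t: 7.32
tool_pos: [0.4573, 0.0973, 0.1478]
tool_rot: [0.659, 0.752, -0.001, -0.002]
ft_force: [1.0, -0.7, -4.8]
finger_gap: 0.0393
gripper_force: 40.0
t: 7.65
tool_pos: [0.4173, 0.0024, 0.1483]
tool_rot: [0.71, 0.704, -0.002, -0.001]
ft_force: [1.0, 0.2, -3.6]
finger_gap: 0.0388
gripper_force: 40.0
t: 7.98
tool_pos: [0.4203, 0.0058, 0.1499]
tool_rot: [0.708, 0.706, 0.0, -0.0]
ft_force: [0.2, 0.6, -4.8]
finger_gap: 0.0393
gripper_force: 40.0
[368 215]
8.1333 [0.42032514 0.00555093 0.15010649] [[ 1.9e-03  1.0e+00 -2.0e-04]
 [ 1.0e+00 -1.9e-03  2.0e-04]
 [ 2.0e-04 -2.0e-04 -1.0e+00]]
```

View pics/c2.png

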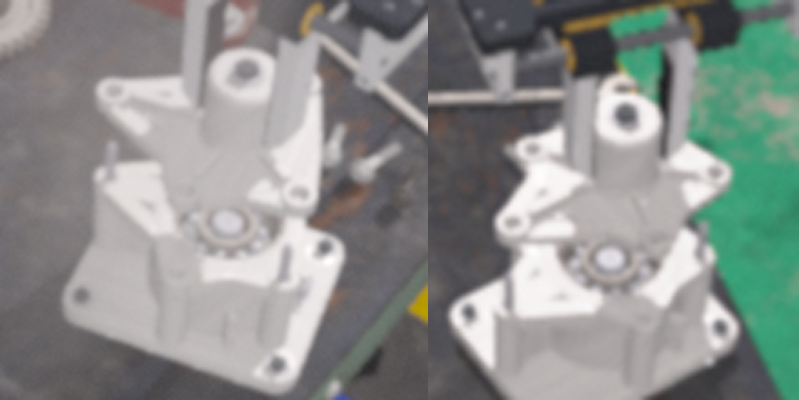

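View pics/w2.png

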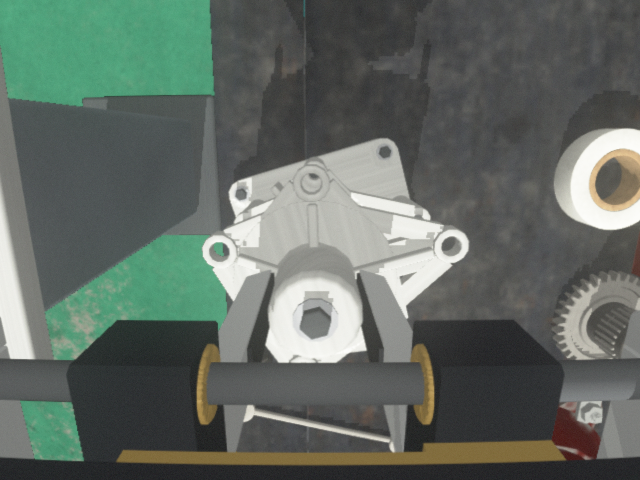

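Scene crop: the nose hole is at crop (114,91) above the nose pin tip (111,147), and the side hole (297,194) is above the side pin tip (287,250). Wrist view: side (220,250), left (313,181) and nose (450,245). I'll calculate the remaining offset.

```bash
python3 - <<'E'
from h import *
cs=get_calibration("scene");cd=get_calibration("side");cw=get_calibration("wrist");zt=.150-.0184+.008
f=lambda p:np.array(p,float)/2.857+[310,180]
H=back(cs,f([(114,91),(297,194)]),zt);P=back(cs,f([(111,147),(287,250)]),.098)
print("scene hole",H.round(4),"pin",P.round(4))
for n,q in(("H",H),("P",P)): print(n,[np.round(x,4) for x in fit2(HP[:2],q)])
g=lambda p:(np.array(p,float)-[428,0])/3.637+[317,160]
H=back(cd,g([(533,150),(716,172),(515,222)]),zt);print("side cam cover",[np.round(x,4) for x in fit2(HP[[0,1,2]],H)],"pin side",back(cd,g([(703,228)]),.098).round(4),"hole side",H[1].round(4))
H=back(cw,[(450,245),(220,250),(313,181)],zt);print("wrist cover",[np.round(x,4) for x in fit2(HP[[0,1,2]],H)])
E
```

```text
scene hole [[0.4858 0.0252 0.1396]
 [0.3722 0.0232 0.1396]] pin [[0.485  0.0271 0.098 ]
 [0.3709 0.0255 0.098 ]]
H [array([0.419 , 0.0063]), np.float64(0.2723), np.float64(0.9906), array([0.5379, 0.5379])]
P [array([0.4178, 0.0084]), np.float64(0.2701), np.float64(0.9939), array([0.3493, 0.3493])]
side cam cover [array([ 0.4155, -0.0079]), np.float64(-0.4285), np.float64(0.9027), array([25.322 , 22.7717, 38.7798])] pin side [[0.3754 0.0267 0.098 ]] hole side [0.3708 0.0237 0.1396]
wrist cover [array([0.4205, 0.0048]), np.float64(0.2729), np.float64(1.0007), array([0.3336, 0.5189, 0.7652])]
```

```bash
python3 -m creep '{"dp":[[0,0,-0.008],[0,0,-0.012],[0,0,-0.011],[0,0,-0.005],[0,0,0]],"angular":[[0,0,0],[0,0,0],[0,0,0],[0,0,0],[0,0,0]],"gripper":[0.8,0.8,0.8,0.8,0.8]}'
python3 -m creep '{"dp":[[0,0,0],[0,0,0]],"angular":[[0,0,0],[0,0,0]],"gripper":[0.8,0.8]}'
python3 - <<'E'
from h import *
cs,ims=snap("scene","s3.png");cd,imd=snap("side","d3.png");cw,imw=snap("wrist","w3.png")
a=cv2.resize(ims[205:285,340:430],(450,400),interpolation=cv2.INTER_CUBIC)
b=cv2.resize(imd[190:270,335:405],(350,400),interpolation=cv2.INTER_CUBIC)
cv2.imwrite("pics/c3.png",np.hstack([a,b])[:,:,::-1])
cv2.imwrite("pics/w3c.png",cv2.resize(imw[140:300,180:480],(800,427),interpolation=cv2.INTER_CUBIC)[:,:,::-1])
s=r.read_state();print(s["t"],s["tool_pos"])
E
```

```text
t: 8.55
tool_pos: [0.4186, 0.005, 0.1192]
tool_rot: [0.708, 0.706, -0.001, -0.002]
ft_force: [-0.0, -0.9, -3.9]
finger_gap: 0.0395
gripper_force: 40.0
t: 8.72
tool_pos: [0.4203, 0.0047, 0.1216]
tool_rot: [0.708, 0.706, 0.0, 0.0]
ft_force: [-0.4, 0.5, -5.0]
finger_gap: 0.0385
gripper_force: 40.0
8.8667 [0.42045831 0.00466601 0.12199374]
```

View pics/c3.png

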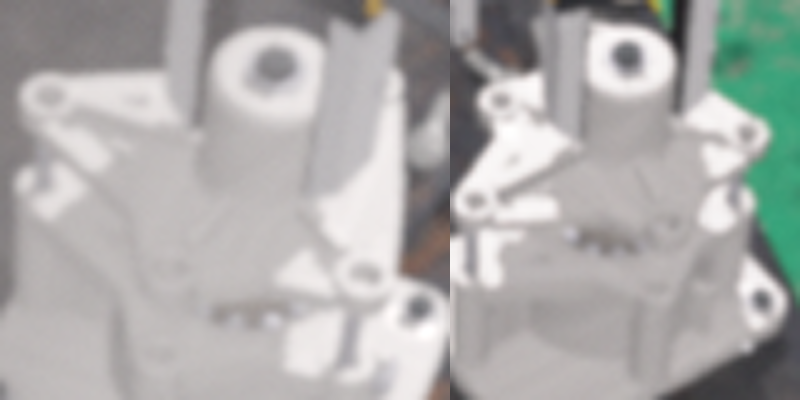

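View pics/w3c.png

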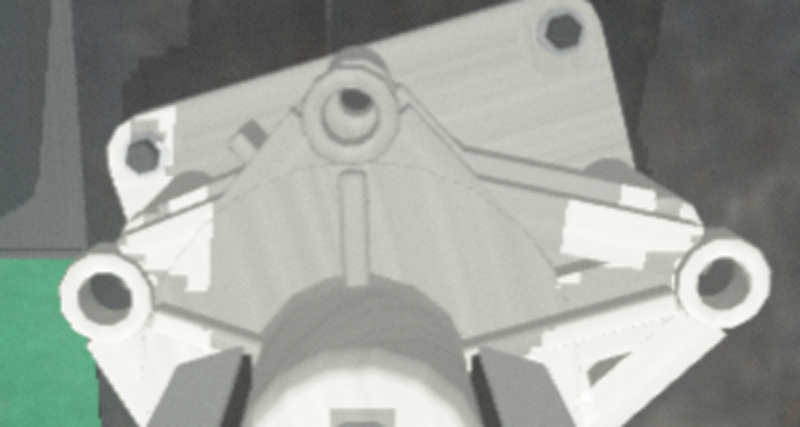

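The wrist crop shows the threaded hole (dark, crop (353,100)) through the left hole, as expected, with the side hole at (108,293) and the nose hole at (722,280). I'll refine the housing pose from the first unobstructed scene and side pictures, using dark-blob centroids.

```bash
python3 - <<'E'
from h import *
def T(t,a): return np.c_[HP@np.array([[np.cos(a),np.sin(a)],[-np.sin(a),np.cos(a)]])+t]
def dark(im,uv,rad):
    g=cv2.resize(cv2.cvtColor(im,cv2.COLOR_BGR2GRAY),None,fx=8,fy=8,interpolation=cv2.INTER_CUBIC).astype(float)
    Y,X=np.mgrid[:g.shape[0],:g.shape[1]];X=(X+.5)/8-.5;Y=(Y+.5)/8-.5;out=[]
    for u in uv:
        p=u.copy()
        for _ in range(6):
            m=(X-p[0])**2+(Y-p[1])**2<rad**2;th=np.percentile(g[m],75)
            w=np.clip(th-15-g,0,None)*m
            if w.sum()==0: p=u*np.nan;break
            p=np.array([(X*w).sum(),(Y*w).sum()])/w.sum()
        out.append(p)
    return np.array(out)
for cam_ in("scene","side"):
    im=cv2.imread(f"pics/{cam_}0.png");c=get_calibration(cam_)
    for nm,t,a,z,ids in(("cover",[.4975,.1905],.5445,.008,[0,1,2,3,4]),("housing",[.4195,.0052],.2723,.07,[2,3,4])):
        uv=proj(c,np.c_[T(t,a),np.full(5,z)])[ids];d=dark(im,uv,4);W=back(c,d,z)
        print(cam_,nm,(d-uv).round(1).tolist(),[np.round(x,4) for x in fit2(HP[ids],W)])
c=get_calibration("wrist");im=cv2.imread("pics/w3.png")
uv=proj(c,np.c_[T([.4195,.0052],.2723),np.full(5,.07)])[2];print("thread_left pred px",uv,"in crop",(uv-[180,140])*2.667)
h=np.array([(108,293),(352,115),(722,280)])/2.667+[180,140];zt=.122-.0184+.008
print("cover wrist",[np.round(x,4) for x in fit2(HP[[1,2,0]],back(c,h,zt))],r.read_state()["tool_pos"])
E
```

```text
scene cover [[-0.4, 0.5], [-0.3, 0.2], [-0.5, 0.3], [-0.5, 0.1], [-0.5, 0.3]] [array([0.4977, 0.1913]), np.float64(0.5489), np.float64(0.9998), array([0.2078, 0.0556, 0.2307, 0.1999, 0.077 ])]
scene housing [[0.2, -0.3], [2.0, -8.4], [nan, nan]] [array([nan, nan]), np.float64(nan), np.float64(nan), array([nan, nan, nan])]
side cover [[-0.2, 1.0], [-0.3, 0.5], [-1.2, 1.3], [-1.9, -7.8], [-0.3, 0.8]] [array([0.4982, 0.1882]), np.float64(0.5354), np.float64(1.074), array([ 4.7376,  2.8325,  4.4954, 16.1163,  4.3332])]
side housing [[3.9, 4.0], [4.4, -4.5], [nan, nan]] [array([nan, nan]), np.float64(nan), np.float64(nan), array([nan, nan, nan])]
thread_left pred px [310.39377143 171.81334273] in crop [347.76018841  84.84618506]
cover wrist [array([0.4208, 0.0036]), np.float64(0.2736), np.float64(0.9988), array([0.0723, 0.1125, 0.07  ])] [0.42045831 0.00466601 0.12199374]
```

```bash
python3 - <<'E'
from h import *
c=get_calibration("wrist");im=cv2.imread("pics/w3.png");S=14
def T(t,a): return HP@np.array([[np.cos(a),np.sin(a)],[-np.sin(a),np.cos(a)]])+t
q=T([.4208,.0036],.2736);ph=np.linspace(0,2*np.pi,60)
tiles=[]
for i in(2,1,0):
    o=proj(c,[*q[i],.11])[0].astype(int)-[14,20]
    t=cv2.resize(im[o[1]:o[1]+40,o[0]:o[0]+28],None,fx=9.4,fy=14,interpolation=cv2.INTER_CUBIC) if 0 else cv2.resize(im[o[1]:o[1]+40,o[0]:o[0]+28],None,fx=9.4,fy=9.4,interpolation=cv2.INTER_CUBIC)
    for z,rr,col in((.1116,.005,(0,0,255)),(.1036,.005,(0,160,0)),(.07,.0034,(255,0,0)))+(((.098,.002,(255,0,255)),) if i<2 else ()):
        u=proj(c,np.c_[q[i][0]+rr*np.cos(ph),q[i][1]+rr*np.sin(ph),np.full(60,z)])
        cv2.polylines(t,[((u-o+.5)*9.4).astype(np.int32)],True,col,1)
    tiles.append(t)
cv2.imwrite("pics/z3.png",np.hstack(tiles)); print(tiles[0].shape)
E
```

```text
(376, 263, 3)
```

View pics/z3.png

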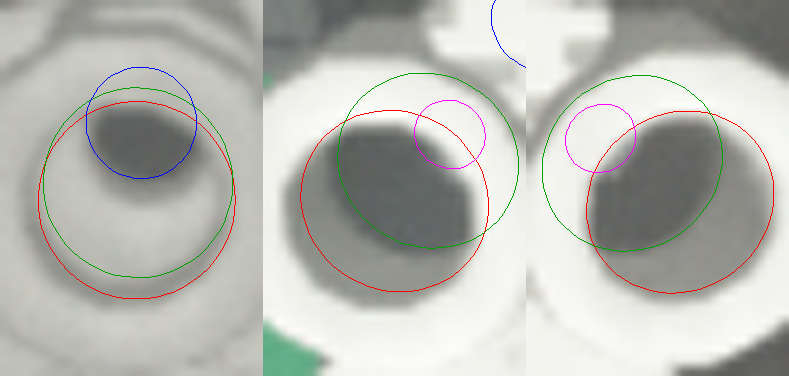

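Left tile: the thread mouth (blue outline) is within about 1 mm of its predicted place when measured through the hole. I'll shift +0.5, −0.5 mm and lower slowly, watching the force.

```bash
python3 -m creep '{"dp":[[0.0006,-0.0006,0],[0,0,-0.0025],[0,0,-0.0025],[0,0,-0.0025],[0,0,-0.0025]],"angular":[[0,0,0],[0,0,0],[0,0,0],[0,0,0],[0,0,0]],"gripper":[0.8,0.8,0.8,0.8,0.8]}'
python3 -m creep '{"dp":[[0,0,-0.001],[0,0,0],[0,0,0]],"angular":[[0,0,0],[0,0,0],[0,0,0]],"gripper":[0.8,0.8,0.8]}'
```

```text
t: 9.28
tool_pos: [0.4204, 0.0043, 0.1131]
tool_rot: [0.708, 0.706, -0.0, -0.0]
ft_force: [0.2, 0.1, -4.8]
finger_gap: 0.0392
gripper_force: 40.0
t: 9.53
tool_pos: [0.4205, 0.0043, 0.1125]
tool_rot: [0.708, 0.706, -0.0, -0.0]
ft_force: [0.3, -0.8, -3.6]
finger_gap: 0.0389
gripper_force: 40.0
```

```bash
python3 -m creep '{"dp":[[0,0,-0.002],[0,0,-0.002],[0,0,-0.002],[0,0,-0.002],[0,0,0]],"angular":[[0,0,0],[0,0,0],[0,0,0],[0,0,0],[0,0,0]],"gripper":[0.8,0.8,0.8,0.8,0.8]}'
python3 - <<'E'
from workcell import r
s=r.read_state();print(s["tool_pos"],s["ft_force"],s["wrist_torque"])
E
```

```text
t: 9.95
tool_pos: [0.4202, 0.0043, 0.1057]
tool_rot: [0.708, 0.706, -0.0, -0.0]
ft_force: [0.6, 0.3, -4.9]
finger_gap: 0.0391
gripper_force: 40.0
[0.42022329 0.00430088 0.105716  ] [ 0.60678477  0.33823021 -4.91778275] [-0.0302571  -0.03943813 -0.01852574]
```

No sign of contact. I'll lower the rest.

```bash
python3 -m creep '{"dp":[[0,0,-0.002],[0,0,-0.002],[0,0,-0.002],[0,0,-0.002],[0,0,-0.001]],"angular":[[0,0,0],[0,0,0],[0,0,0],[0,0,0],[0,0,0]],"gripper":[0.8,0.8,0.8,0.8,0.8]}'
python3 -m creep '{"dp":[[0,0,0],[0,0,0],[0,0,0],[0,0,0],[0,0,0]],"angular":[[0,0,0],[0,0,0],[0,0,0],[0,0,0],[0,0,0]],"gripper":[0.8,0.8,0.8,0.8,0.8]}'
python3 - <<'E'
from h import *
cs,ims=snap("scene","s4.png");cw,imw=snap("wrist","w4.png");cd,imd=snap("side","d4.png")
s=r.read_state();print(s["tool_pos"],s["ft_force"],s["wrist_torque"])
a=cv2.resize(ims[205:285,340:430],(390,347),interpolation=cv2.INTER_CUBIC)
w=cv2.resize(imw[140:300,180:480],(650,347)[:2],interpolation=cv2.INTER_CUBIC)
l=proj(cw,[.4062,.0544,.088])[0].astype(int)
t=[]
for X,Y in((.4062,.0544),(.373,.0213),(.488,.0232)):
    o=proj(cw,[X,Y,.088])[0].astype(int);t.append(cv2.resize(imw[o[1]-20:o[1]+20,o[0]-23:o[0]+23],(266,231),interpolation=cv2.INTER_CUBIC))
b=cv2.resize(imd[190:270,335:405],(304,347),interpolation=cv2.INTER_CUBIC)
top=np.hstack([a,b,np.zeros((347,104,3),np.uint8)]);bot=np.hstack(t)
cv2.imwrite("pics/z4.png",np.vstack([top,bot])[:, :798][:,:,::-1] if 0 else np.vstack([top,cv2.resize(bot,(798,231))])[:,:,::-1])
E
```

```text
t: 10.37
tool_pos: [0.4204, 0.0043, 0.0987]
tool_rot: [0.708, 0.706, -0.0, -0.0]
ft_force: [0.0, -1.1, -5.0]
finger_gap: 0.0392
gripper_force: 40.0
t: 10.78
tool_pos: [0.4206, 0.0043, 0.0991]
tool_rot: [0.708, 0.706, 0.0, 0.0]
ft_force: [-0.6, -0.2, -4.8]
finger_gap: 0.0388
gripper_force: 40.0
[0.420578   0.00428489 0.09908567] [ 0.76210668  0.86252882 -4.80867835] [-0.03627808 -0.05914164 -0.01227934]
```

View pics/z4.png

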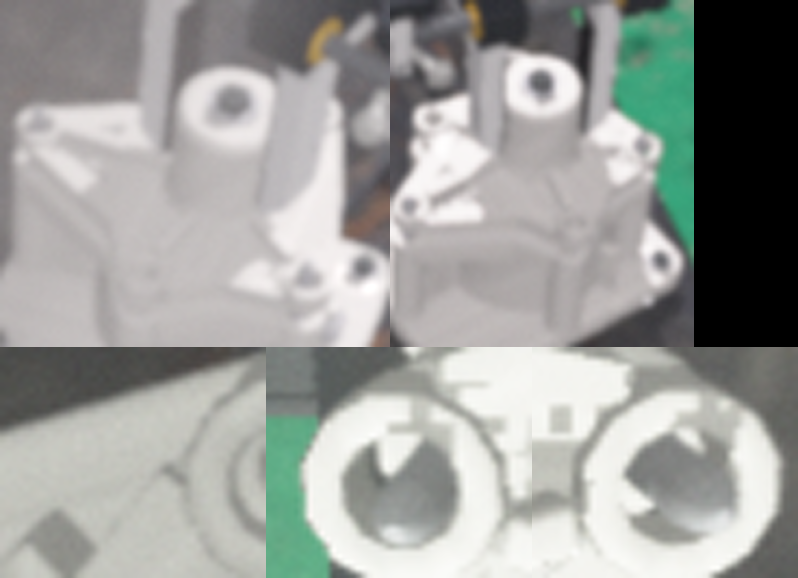

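Both pins show in their holes in the bottom tiles: the side pin tip is near (400,525), with its hole centre at (402,490), and the nose pin tip is near (710,508), with its hole centre at (682,490). I'll check the remaining centring against the expected parallax.

```bash
python3 - <<'E'
from h import *
c=get_calibration("wrist");zt=.0991-.0184+.008
for n,(X,Y),hx,px in(("side",(.373,.0213),(402,490),(400,525)),("nose",(.488,.0232),(682,490),(710,508))):
    o=proj(c,[X,Y,.088])[0].astype(int);k=0 if n=="side" else 1
    f=lambda p:(np.array(p,float)-[266*(k+1),347])/5.78+o-[23,20]
    H=back(c,[f(hx)],zt)[0];P=back(c,[f(px)],.0975)[0];print(n,H.round(4),P.round(4),"pin-hole mm",((P-H)[:2]*1e3).round(1))
s=r.read_state();print(s["t"])
E
```

```text
side [0.373  0.0191 0.0887] [0.3749 0.0187 0.0975] pin-hole mm [ 1.9 -0.4]
nose [0.4894 0.0213 0.0887] [0.4887 0.0222 0.0975] pin-hole mm [-0.7  0.9]
10.9333
```

Centred to about 1 mm, with no contact force beyond the cover's weight. Handing in.

```bash
python3 -c "
from workcell import r,workorder
s=r.read_state();print(s['tool_pos'],s['joint_velocities'],s['ft_force'])
print(workorder.finish_job())"
```

```text
[0.420578   0.00428489 0.09908567] [ 0.00189965  0.00014785 -0.000401    0.00181716 -0.00012976 -0.00039491] [ 0.76210668  0.86252882 -4.80867835]
the job is handed in; nothing more can be done
None
```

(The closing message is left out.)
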